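# Pull the snug vent cap off the container lid

### The arm

A 6-joint arm with a two-finger parallel gripper is mounted at the origin on the work surface. World frame = base frame: x ahead of the robot, y to its left, z up, the work surface at z = 0. Lengths are in mm, angles in rad, forces in N, time in s.
With the tool pointing down it reaches from about 275 to 1000 mm from the base axis. Payload 8.4 kg.
Tool frame: the origin (TCP) lies at the very end of the fingers, on their centre line; the grasp point (between the pads) lies 19 mm behind it; z points along the fingers, y is the line along which they close (so a half turn about z gives the same grasp; the last joint's range is limited). The gripper opens to 85 mm and grips with 20 to 120 N. Pads are 22 mm wide; open, the fingers measure 114 mm over their backs; the gripper's body (76 mm by 85 mm) begins 54 mm behind the grasp point. The pads swing forward as they close: fully open they stand 13 mm farther back than shut.
Start: joints at [-1.279, 0.353, 1.633, -0, 1.155, -0.002], TCP at [180.993, -598.222, 231.281] pointing down, gripper open.
Joint ranges: [-2.63, 2.63], [-0.92, 2.1], [0.06, 2.66], [-1.3, 4.44], [0, 2.69], [-3.02, 3.02]. Speed limits (rad/s): [2.22, 2.22, 2.79, 3.14, 3.14, 3.14].

### API

Orientations are given as [roll, pitch, yaw] about the fixed x, y, z axes, in that order (R = Rz(yaw) Ry(pitch) Rx(roll)).
In Python, from rig import r, vision gives the robot as it stands. The module is installed in compiled form; this text tells all that it offers.
- The arm moves only by the tool play_rows, never from a script. Its argument "steps" is a list of rows, each an object with "delta_pos": the shift along the tool's x, y, z in cm, a list of three; "yaw": the turn about the tool's z in rad; "jaw": the opening in per cent of the stroke, from 0 (shut) to 100 (fully open). A call has exactly 8 rows; each row is the pose to reach, as a shift and turn from the pose commanded when the call began, along the tool's axes at that moment; what a row does not reach only later rows make up. A row lasts 1/10 s, in which the tool goes at most 50 mm and 8.59 degrees, less where a joint would pass 70% of its speed; a pose out of reach is approached as far as the arm can. A call with a gripper value outside its range is refused whole. The fingers move at their own pace and stop on an object; "grip_force" is the grip in N (left out, the last holds). Time passes only in rows, so rows that repeat a pose let the fingers close, or fill a call up. It gives the time, the measured TCP pose, the force, the opening and the grip force at its end, in the units of the state.
- r.sense(): the state, without advancing time (a new reading comes with each control period).
- vision.grab_frame(name): name is "scene" or "top" or "wrist"; returns (picture, depth): 384x512x3 uint8, red, green, blue; 384x512 float32, mm along the optical axis (not along the pixel's ray), 0 where there is no reading.
- vision.calibration(name): a dict with "mtx" (3x3 intrinsics, pixels), "extrinsics" (4x4, takes a point from camera to world coordinates). Camera axes: x right, y down, z forward; pixel columns grow to the right and rows downward; lengths in mm; the calibration is good to about 2 mm. The wrist camera is an equidistant fisheye: a pixel r from the principal point sees the ray r / f radians off the axis. A picture is of the moment at which its call begins: read the wrist's pose just before it. calibration takes no time and is no camera call; for the wrist camera it gives the pose at the moment of the call.
- r.sign_off(): hands the job in; it is judged then, once.
Trained networks look in the newest picture that a camera, given by its name, has taken for a name from the list of things; names that differ only in an ending like _2 or _b are one class to them, and where a whole thing is asked for, a point or a joint stands for the part that bears it (a point fixed in the world has none). Each returns a list of dicts, best first, with "conf" (0 to 1); they miss things now and then, are a little off and sometimes report something else, mostly with a low value. They report only what shows in the picture. A call takes as long as a camera call. They do not tell look-alikes from the thing itself.
- vision.cut_out(camera, thing): "region" (384x512 bool, what is visible of it) and "uv" ([column, row] in pixels, amid what is visible of it).
- vision.landmark_of(camera, thing): "uv" ([column, row] in pixels: a listed point, or the origin of a listed thing).
The state is a dict: "clock": time; "qpos": joint angles; "qvel": joint speeds; "joint_efforts": joint torques, N m; "eef_pos": TCP position; "tcp_rot": TCP orientation; "contact_force": force on the tool from outside, world axes, zero at the start; "wrist_torque": the same for the moment, N m; "opening": opening from 0.0 (shut) to 1.0 (fully open); "grasp_force": force on a finger pad.
Only numpy, scipy, OpenCV 4.12 (cv2) and the standard library are available. Lean on these libraries where they do the work, as an engineer would, in place of code of your own. Each camera call takes 0.05 s, during which the arm holds its last target. There are 200 camera calls.

### The job

Take the steel puller with the black grip, slide its fork all the way home under the rim of the red vent cap on the blue container, and keep a light steady pull of about 5 N on the seated cap for two seconds so that air seeps in; then pull straight up until the cap pops off. Carry the cap upright on the fork to the yellow tray and leave cap and puller standing upright in it. Keep the fingers off the cap, do not press hard on lid or cap, and leave everything else alone.

Things in the scene. Friction and masses are not known exactly. Their poses are not given: they have to be found in the camera images.
- puller: C-shaped steel puller, about 150 g, standing upright on its fork. Origin: underside of the fork, at the spot where the cap's axis lies when the fork is home; x along the tines to their open tips, z up. A spine 7 mm thick at x -44 to -37 mm joins the fork to a top bar (z 40 to 47, x -44 to +11, 24 mm wide) that carries the grip.
- fork (a point): point on the puller 4 mm above its origin, level with the fork's upper face. Fork: flat plate 4 mm thick, x -44 to +22 mm, 41 mm wide (46 over the flared tips); its slot, 23 mm wide, opens towards +x and ends at x = -9.5 mm.
- grip (a point): middle of the puller's black square grip, 70 mm above its origin and straight above the fork: 22 x 22 mm, z 47 to 88 mm, to be gripped from above across either pair of faces
- cap: red round cap, 90 g, 27 mm high. Origin: centre of its underside, z up. Neck 19 mm across from z 0 to 7 mm, rim 36 mm across from z 7 to 12, knob 26 mm across above. Seated, the neck stands on the flat lid, leaving a 7 mm gap under the rim all round. Rigid: touch it slowly (3 to 10 mm/s), stopping at 2 to 3 N.
- container: blue container with a closed light blue lid, fixed on a white turntable (170 mm radius, 28 mm high) that does not turn. 118 x 118 mm over the lid, 90 mm high; the rigid lid is flat and bare but for the cap in its middle. Nothing near it stands higher than its lid, so the fork may come from any side. Origin: centre of its underside.
- vent (a point): centre of the lid's flat top, where the seated cap's origin lies. A spout 8 to 12 mm high with a sprung catch holds the cap here: drawn up, the cap first has some play, 0 to 3 mm and different each time, then the catch bites; it holds firmly at 5 N, lets go with a pop somewhere between 9 and 15 N, and the rest comes easily
- tray: yellow shallow tray, fixed, 170 x 170 mm outside, 14 mm high, walls and floor 4 mm thick. Origin: centre of its underside, sides along x and y.
- bowl: steel bowl, 110 mm across, 45 mm high, on the turntable, with a grey gasket ring in it; leave alone. Origin: centre of its underside
- cup: white ceramic cup, 72 mm across, 80 mm high, on the turntable; leave alone. Origin: centre of its underside
- whistle: steel cooker whistle, 28 mm across, 42 mm high, on the turntable; leave alone. Origin: centre of its underside
- churner: wooden churner, 260 mm long, lying beyond the puller and the tray; leave alone. Origin: under its middle
- spice_jar: amber jar, 56 mm across, 100 mm high; leave alone. Origin: centre of its underside
Things that resemble listed ones, but are neither listed nor needed, are in the scene too. What is shaped like the puller but brown is not meant. Of the things that look like the tray, the larger one is meant.

How it is judged (in metres and radians):
On the way, in this order (a step that is already met when the one before it is completed fails the run):
1. the fork is home under the rim of the cap, which still sits on its spout (horizontal distance between fork and cap below 0.004 m and z of fork in the frame of cap between 0.002 and 0.009 m and distance between cap and vent below 0.004 m), for 0.1 s.
2. the fork keeps a light steady pull of 3 to 7 N on the seated cap (contact force between puller and cap between 3 and 7 N and z of fork in the frame of cap above 0.0055 m and horizontal distance between fork and cap below 0.005 m and z of cap in the frame of vent below 0.0045 m), for 1.2 s.
3. the cap is off its spout and carried upright on the fork (z of cap in the frame of vent above 0.025 m and horizontal distance between fork and cap below 0.008 m and contact force between puller and cap above 0.1 N and angle between cap's own z axis and vertical below 0.35 rad), for 0.2 s.
At the end, for the whole second after the job is handed in: The cap and the puller both stand upright (within 0.15 rad) and at rest on the floor of the yellow tray: the cap's origin within 75 mm and the puller's within 85 mm of the tray's centre in x and in y, origins less than 12 mm and 10 mm above the tray's underside (x of cap in the frame of tray between -0.075 and 0.075 m and y of cap in the frame of tray between -0.075 and 0.075 m and z of cap in the frame of tray below 0.012 m and angle between each of cap, puller's own z axis and vertical below 0.15 rad and x of puller in the frame of tray between -0.085 and 0.085 m and y of puller in the frame of tray between -0.085 and 0.085 m and z of puller in the frame of tray below 0.01 m and linear speed of each of cap, puller below 0.02 m/s); the robot touches nothing.
It fails at once if the puller is forced against the cap with more than 30 N (contact force between puller and cap above 30 N).
It fails at once if the puller leans on the container with more than 30 N (contact force between puller and container above 30 N).
It fails at once if the fingers or the arm touch the cap (contact force between any of the fingers, the arm and cap above 0.5 N).
It fails at once if the cap is tipped over (angle between cap's own z axis and vertical above 0.6 rad).
It fails at once if a bystander is moved by more than 20 mm (distance of any of bowl, cup, whistle, churner, spice_jar from where it was at the start of the episode above 0.02 m).
It also fails if it takes over 72 s, if anything falls off the work surface, if the arm or the gripper's body presses on something with over 40 N, if the wrist force passes 120 N, or if a joint passes its speed limit or range.

## Working session

There is one attempt and no reset: what is moved stays moved. The work goes in short steps, Python scripts to look and compute and a tool call to move; the robot and the scene stay as the last step left them, time stands still between calls to the robot, and variables do not carry over. Pictures are saved under pics/ and viewed, at most 10 in all, crops included, and the job is handed in when it is done.

Besides the shell and the picture viewer there is one more tool, called after "Request:" as name(argument=value, ...), one argument or row to a line, values as JSON. play_rows: Moves the arm, as the interface text tells. Its arguments: {"type":"object","properties":{"steps":{"type":"array"},"grip_force":{"type":"number"}},"required":["steps"]}

```bash
mkdir -p pics; cat > h.py <<'E'
import numpy as np, cv2
from rig import r, vision
def grab(n,save=None):
    p,d=vision.grab_frame(n)
    if save: cv2.imwrite(f'pics/{save}.png',p[:,:,::-1])
    return p,d
def px(n,uv,z):
    c=vision.calibration(n);K=np.array(c['mtx']);T=np.array(c['extrinsics'])
    u,v=uv
    x=np.array([(u-K[0,2])/K[0,0],(v-K[1,2])/K[1,1]])
    if n=='wrist':
        rr=np.hypot(*x); k=np.array([*(x/max(rr,1e-9)*np.sin(rr)),np.cos(rr)])
    else: k=np.array([*x,1.])
    d=T[:3,:3]@k; o=T[:3,3]
    return o+d*(z-o[2])/d[2]     # ray meets height z
def pxd(n,uv,dep):
    c=vision.calibration(n);K=np.array(c['mtx']);T=np.array(c['extrinsics'])
    x=np.array([(uv[0]-K[0,2])/K[0,0],(uv[1]-K[1,2])/K[1,1]])
    if n=='wrist':
        rr=np.hypot(*x); x=x/max(rr,1e-9)*np.tan(rr)
    return T[:3,:3]@(np.array([*x,1.])*dep)+T[:3,3]
E
python3 - <<'E'
from h import *
np.set_printoptions(precision=1,suppress=True)
hs=dict(grip=70,fork=4,cap=118,vent=118,container=28,tray=0,puller=0)
for n in ('top','scene'):
    p,d=grab(n,n+'0')
    for t,h in hs.items():
        for o in vision.landmark_of(n,t)[:3]:
            u,v=o['uv']; 
            print(n,t,round(o['conf'],2),np.array(o['uv']),px(n,(u,v),h))
print(r.sense())
a=cv2.imread('pics/top0.png')
E
```

```text
top grip 0.79 [315.6 217.4] [ 454.9 -137.4   70. ]
top grip 0.77 [305.  180.1] [ 552.9 -112.8   70. ]
top grip 0.28 [169.6 183.3] [551.2 241.9  70. ]
top fork 0.8 [308.9 221.5] [ 445.  -128.7    4. ]
top fork 0.63 [305.4 176.6] [ 571.1 -122.8    4. ]
top cap 0.54 [168.3 182.6] [547.  232.5 118. ]
top vent 0.61 [173.1 186.1] [538.1 220.6 118. ]
top container 0.7 [180.4 185.5] [549.7 223.3  28. ]
top tray 0.92 [349.7 283.9] [ 272.1 -236.     0. ]
top tray 0.78 [379.2 205.8] [ 485.2 -327.8    0. ]
top tray 0.72 [179.7 186.5] [550.2 231.8   0. ]
top puller 0.69 [310.8 213.8] [ 466.4 -135.3    0. ]
scene grip 0.8 [206.9 214.8] [ 569.5 -107.8   70. ]
scene grip 0.56 [214.3 190. ] [ 454.7 -125.1   70. ]
scene fork 0.85 [214.  210.8] [ 456.5 -129.4    4. ]
scene fork 0.56 [209.  232.4] [ 552.7 -112.5    4. ]
scene cap 0.76 [351.5 208. ] [542.9 226.5 118. ]
scene cap 0.3 [207.4 210.3] [618.3 -87.1 118. ]
scene vent 0.93 [354.1 209.5] [547.9 232.2 118. ]
scene container 0.62 [351.4 238.5] [535.9 237.4  28. ]
scene tray 0.71 [198.  171.9] [ 244.1 -250.5    0. ]
scene tray 0.66 [142.2 208.9] [ 482.9 -329.6    0. ]
scene tray 0.43 [207.6 234.4] [ 556.3 -115.2    0. ]
scene puller 0.75 [208.3 237.4] [ 567.7 -109.7    0. ]
scene puller 0.74 [215.3 211.5] [ 453.4 -126.8    0. ]
scene puller 0.33 [348.6 241.2] [511.  234.1   0. ]
{'clock': 0.8, 'qpos': array([-1.3,  0.4,  1.6, -0. ,  1.2, -0. ]), 'qvel': array([ 0.,  0.,  0.,  0., -0.,  0.]), 'joint_efforts': array([ -0. , -60.5, -34.2,  -0. ,   0. ,   0. ]), 'eef_pos': array([ 181. , -598.2,  231.3]), 'tcp_rot': array([3.1, 0. , 0.3]), 'contact_force': array([ 0.7, -0.4,  0.5]), 'wrist_torque': array([ 0., -0., -0.]), 'grasp_force': 0.0, 'opening': 0.9990942927827888}
```

View images.

```bash
python3 - <<'E'
import cv2
a=cv2.imread('pics/top0.png')
cv2.imwrite('pics/topc.png',cv2.resize(a[130:330,130:430],(798,532),interpolation=3))
b=cv2.imread('pics/scene0.png')
cv2.imwrite('pics/scc.png',cv2.resize(b[130:320,110:410],(798,505),interpolation=3))
E
```

```text
(no output)
```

View pics/topc.png

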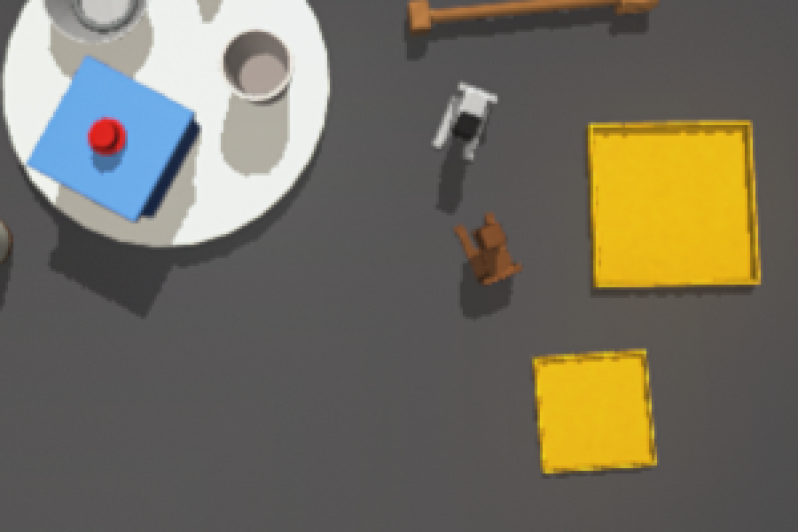

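View pics/scc.png

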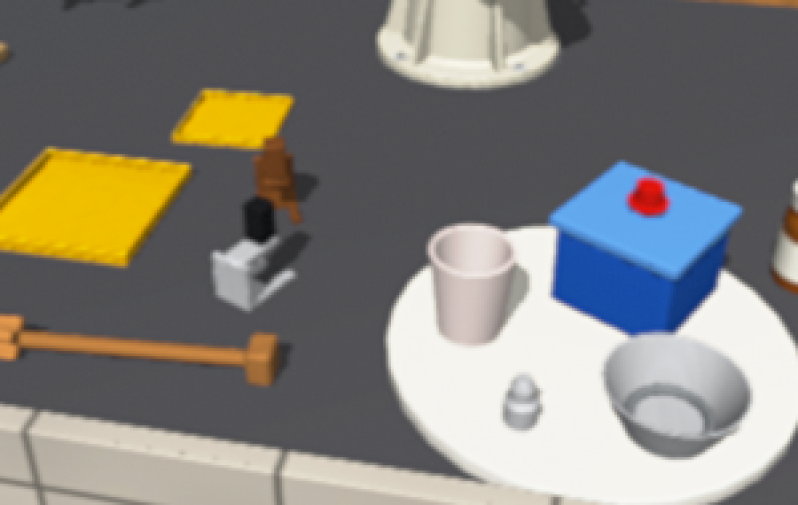

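Steel puller: grip at top pixel (305,177), fork pointing toward the robot (about 156°). The brown decoy is at (313,218). The large tray is at (379,206) and the cap at (168,182).

Request:
play_rows(
  steps=[
    {"delta_pos": [50,-35.8,-2],"yaw": -0.86,"jaw": 100},
    {"delta_pos": [50,-35.8,-2],"yaw": -0.86,"jaw": 100},
    {"delta_pos": [50,-35.8,-2],"yaw": -0.86,"jaw": 100},
    {"delta_pos": [50,-35.8,-2],"yaw": -0.86,"jaw": 100},
    {"delta_pos": [50,-35.8,-2],"yaw": -0.86,"jaw": 100},
    {"delta_pos": [50,-35.8,-2],"yaw": -0.86,"jaw": 100},
    {"delta_pos": [50,-35.8,-2],"yaw": -0.86,"jaw": 100},
    {"delta_pos": [50,-35.8,-2],"yaw": -0.86,"jaw": 100},
  ],
)

```text
clock: 1.6
eef_pos: [425.7, -279.6, 244.7]
tcp_rot: [3.141, 0.0, 1.154]
contact_force: [0.6, -0.0, 0.1]
opening: 1.0
grasp_force: 0.0
```

Request:
play_rows(
  steps=[
    {"delta_pos": [20.7,5.3,0],"yaw": 0,"jaw": 100},
    {"delta_pos": [20.7,5.3,0],"yaw": 0,"jaw": 100},
    {"delta_pos": [20.7,5.3,0],"yaw": 0,"jaw": 100},
    {"delta_pos": [20.7,5.3,0],"yaw": 0,"jaw": 100},
    {"delta_pos": [20.7,5.3,0],"yaw": 0,"jaw": 100},
    {"delta_pos": [20.7,5.3,0],"yaw": 0,"jaw": 100},
    {"delta_pos": [20.7,5.3,0],"yaw": 0,"jaw": 100},
    {"delta_pos": [20.7,5.3,0],"yaw": 0,"jaw": 100},
  ],
)

```text
clock: 2.4
eef_pos: [556.1, -114.7, 244.2]
tcp_rot: [-3.141, 0.0, 1.153]
contact_force: [0.2, -0.0, -0.0]
opening: 0.996
grasp_force: 0.0
```

```bash
python3 - <<'E'
from h import *
np.set_printoptions(precision=1,suppress=True)
s=r.sense(); print(s['eef_pos'],s['tcp_rot'],s['qpos'])
T=np.array(vision.calibration('wrist')['extrinsics']); print(T)
p,d=grab('wrist','w1'); np.save('w1d.npy',d)
cv2.imwrite('pics/w1.png',cv2.resize(p[:,:,::-1],(798,598)))
for t,h in dict(grip=88,fork=4,puller=0).items():
    for o in vision.landmark_of('wrist',t)[:3]: print(t,o['conf'],np.array(o['uv']),px('wrist',o['uv'],{'grip':70}.get(t,h)))
# steel top/grip from depth: top of grip z~88
ii=np.argwhere(d>0)
P=np.array([pxd('wrist',(u,v),d[v,u]) for v,u in ii])
np.savez('w1p.npz',P=P,ii=ii,col=p[ii[:,0],ii[:,1]])
near=np.hypot(P[:,0]-560,P[:,1]+112)<70
for lo,hi in((82,94),(38,50),(1.5,7)):
    m=near&(P[:,2]>lo)&(P[:,2]<hi)
    if m.sum()>5:
        q=P[m]; print(lo,m.sum(),np.median(q,0),cv2.minAreaRect(q[:,:2].astype(np.float32)))
E
```

```text
[ 556.1 -114.7  244.2] [-3.1  0.   1.2] [-0.2  0.3  1.7 -0.   1.1  0.2]
[[  0.9  -0.4  -0.1 589. ]
 [ -0.4  -0.9  -0.3 -41.1]
 [ -0.    0.3  -1.  386.8]
 [  0.    0.    0.    1. ]]
grip 0.88 [179.7 216.7] [ 449.9 -126.    70. ]
grip 0.65 [259.7 169.6] [ 559.3 -112.6   70. ]
fork 0.86 [190.3 200. ] [ 447.7 -127.5    4. ]
fork 0.66 [257.4 155.2] [ 558.4 -108.4    4. ]
puller 0.9 [195.3 199.4] [ 453.4 -130.4    0. ]
puller 0.79 [261.7 155.6] [ 563.2 -111.7    0. ]Traceback (most recent call last):
  File "<stdin>", line 11, in <module>
  File "h.py", line 17, in pxd
    c=vision.calibration(n);K=np.array(c['mtx']);T=np.array(c['extrinsics'])
ValueError: time passes only in moves, steps and waits
```

View pics/w1.png

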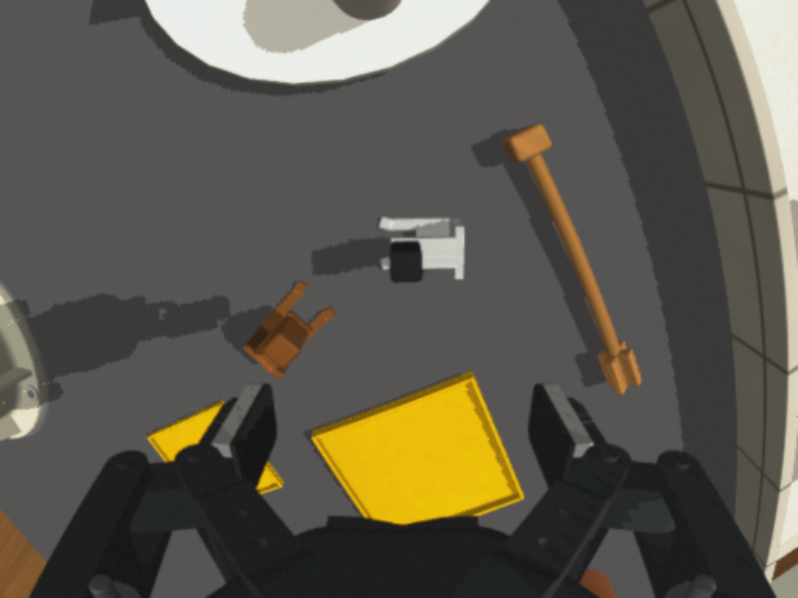

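The wrist view shows the steel puller at (405,258), tines pointing left along the tool's y axis. The yaw is already nearly right, so next I fit the pose from the depth data.

```bash
cat >> h.py <<'E'
def cloud(n,d):
    c=vision.calibration(n);K=np.array(c['mtx']);T=np.array(c['extrinsics'])
    v,u=np.nonzero(d>0)
    x=np.stack([(u-K[0,2])/K[0,0],(v-K[1,2])/K[1,1]],1)
    if n=='wrist':
        rr=np.hypot(*x.T)[:,None]; m=rr[:,0]<1.4; x,u,v,rr=x[m],u[m],v[m],rr[m]
        x=x*np.tan(rr)/np.maximum(rr,1e-9)
    return (np.c_[x,np.ones(len(x))]*d[v,u][:,None])@T[:3,:3].T+T[:3,3],u,v
E
python3 - <<'E'
from h import *
np.set_printoptions(precision=2,suppress=True)
d=np.load('w1d.npy'); P,u,v=cloud('wrist',d)
near=np.hypot(P[:,0]-560,P[:,1]+112)<70
f=near&(P[:,2]<2)&(P[:,2]>-8); print('floor',np.median(P[f,2]))
for lo,hi in((80,96),(36,52),(2,8)):
    m=near&(P[:,2]>lo)&(P[:,2]<hi)
    if m.sum()>5:
        q=P[m]; print(lo,m.sum(),np.median(q,0),cv2.minAreaRect(q[:,:2].astype(np.float32)))
E
```

```text
floor 0.19187167167166308
80 430 [ 561.35 -108.85   87.8 ] ((561.2097778320312, -109.41312408447266), (21.53626823425293, 21.018022537231445), 65.77655029296875)
36 721 [ 587.65 -118.57   46.99] ((576.2177124023438, -115.87918090820312), (39.600372314453125, 55.453426361083984), 67.01836395263672)
2 492 [ 576.82 -103.89    4.02] ((557.4584350585938, -110.9068603515625), (134.84239196777344, 123.96791076660156), 43.43547821044922)
```

Request:
play_rows(
  steps=[
    {"delta_pos": [0.69,0.25,4],"yaw": 0,"jaw": 100},
    {"delta_pos": [0.69,0.25,8],"yaw": 0,"jaw": 90},
    {"delta_pos": [0.69,0.25,11.5],"yaw": 0,"jaw": 80},
    {"delta_pos": [0.69,0.25,14.5],"yaw": 0,"jaw": 70},
    {"delta_pos": [0.69,0.25,17],"yaw": 0,"jaw": 60},
    {"delta_pos": [0.69,0.25,18.5],"yaw": 0,"jaw": 60},
    {"delta_pos": [0.69,0.25,19.3],"yaw": 0,"jaw": 60},
    {"delta_pos": [0.69,0.25,19.3],"yaw": 0,"jaw": 60},
  ],
)

```text
clock: 3.4
eef_pos: [561.8, -108.4, 50.9]
tcp_rot: [-3.141, 0.0, 1.153]
contact_force: [-0.4, 0.3, 0.5]
opening: 0.602
grasp_force: 0.0
```

Request:
play_rows(
  steps=[
    {"delta_pos": [0,0,0],"yaw": 0,"jaw": 40},
    {"delta_pos": [0,0,0],"yaw": 0,"jaw": 30},
    {"delta_pos": [0,0,0],"yaw": 0,"jaw": 20},
    {"delta_pos": [0,0,0],"yaw": 0,"jaw": 10},
    {"delta_pos": [0,0,0],"yaw": 0,"jaw": 5},
    {"delta_pos": [0,0,0],"yaw": 0,"jaw": 5},
    {"delta_pos": [0,0,0],"yaw": 0,"jaw": 5},
    {"delta_pos": [0,0,0],"yaw": 0,"jaw": 5},
  ],
  grip_force=60,
)

```text
clock: 4.2
eef_pos: [563.1, -108.4, 52.6]
tcp_rot: [3.139, -0.0, 1.154]
contact_force: [-0.2, -0.4, 6.7]
opening: 0.25
grasp_force: 59.5
```

Request:
play_rows(
  steps=[
    {"delta_pos": [0,0,-1],"yaw": 0,"jaw": 5},
    {"delta_pos": [0,0,-4],"yaw": 0,"jaw": 5},
    {"delta_pos": [0,0,-8],"yaw": 0,"jaw": 5},
    {"delta_pos": [0,0,-12],"yaw": 0,"jaw": 5},
    {"delta_pos": [2,-0.5,-15],"yaw": 0,"jaw": 5},
    {"delta_pos": [5,-1.2,-16],"yaw": 0,"jaw": 5},
    {"delta_pos": [9,-2.2,-16],"yaw": 0,"jaw": 5},
    {"delta_pos": [13,-3.2,-16],"yaw": 0,"jaw": 5},
  ],
)

```text
clock: 5.0
eef_pos: [585.7, 24.7, 212.9]
tcp_rot: [3.14, -0.001, 1.153]
contact_force: [0.6, -0.3, -1.1]
opening: 0.249
grasp_force: 58.9
```

Request:
play_rows(
  steps=[
    {"delta_pos": [4,-1,0],"yaw": 0,"jaw": 5},
    {"delta_pos": [8,-1.9,0],"yaw": 0,"jaw": 5},
    {"delta_pos": [11.5,-2.8,0],"yaw": 0,"jaw": 5},
    {"delta_pos": [14.5,-3.6,0],"yaw": 0,"jaw": 5},
    {"delta_pos": [16.3,-4,0],"yaw": 0,"jaw": 5},
    {"delta_pos": [17,-4.1,0],"yaw": 0,"jaw": 5},
    {"delta_pos": [17,-4.1,0],"yaw": 0,"jaw": 5},
    {"delta_pos": [17,-4.1,0],"yaw": 0,"jaw": 5},
  ],
)

```text
clock: 5.8
eef_pos: [616.7, 194.4, 211.3]
tcp_rot: [-3.141, 0.001, 1.153]
contact_force: [-0.1, -0.4, -1.2]
opening: 0.251
grasp_force: 58.8
```

```bash
python3 - <<'E'
from h import *
np.set_printoptions(precision=2,suppress=True)
s=r.sense(); print(s['clock'],s['eef_pos'],s['tcp_rot'],s['qpos'],s['contact_force'],s['opening'])
p,d=grab('wrist'); np.savez('w2.npz',p=p,d=d)
cv2.imwrite('pics/w2.png',cv2.resize(p[:,:,::-1],(798,598)))
P,u,v=cloud('wrist',d); C=p[v,u].astype(int)
red=(C[:,0]>90)&(C[:,1]<C[:,0]*.4)&(C[:,2]<C[:,0]*.4)&(P[:,2]>100)&(P[:,2]<160)
q=P[red]; print('red',red.sum(),np.median(q,0))
for lo,hi in((142,149),(125,133)):
    m=red&(P[:,2]>lo)&(P[:,2]<hi)
    if m.sum()>10: print(lo,m.sum(),cv2.minEnclosingCircle(P[m][:,:2].astype(np.float32)),np.median(P[m],0))
b=(C[:,2]>1.5*C[:,0])&(C[:,2]>120)&(P[:,2]>105)&(P[:,2]<130); q=P[b]
print('lid z',np.median(q,0),cv2.minAreaRect(q[:,:2].astype(np.float32)))
e=s['eef_pos']
n=np.hypot(P[:,0]-e[0],P[:,1]-e[1])<75
h=np.histogram(P[n,2],bins=np.arange(100,260,4)); print([(int(z),int(c)) for z,c in zip(h[1],h[0]) if c>30])
E
```

```text
5.8 [616.66 194.37 211.28] [-3.14  0.    1.15] [ 0.3   0.4   1.6  -0.    1.13  0.72] [-0.14 -0.4  -1.2 ] 0.2508887991495133
red 1249 [554.91 230.81 142.78]
142 644 ((550.2680053710938, 228.89285278320312), 12.172632217407227) [551.07 229.44 144.94]
125 449 ((550.4849853515625, 229.0189208984375), 17.219654083251953) [559.36 233.75 130.06]
lid z [557.9  237.21 118.09] ((549.9841918945312, 228.91659545898438), (117.9679946899414, 117.72798156738281), 61.51729965209961)
[(112, 108), (116, 6430), (128, 328), (132, 56), (136, 59), (140, 80), (144, 278), (156, 49), (160, 2061), (164, 74), (168, 54), (172, 43), (176, 52), (180, 45), (184, 54), (188, 58), (192, 55), (196, 70), (200, 327), (204, 1744), (208, 104), (212, 166), (216, 237), (220, 348), (224, 391), (228, 405), (232, 453), (236, 462), (240, 485), (244, 2011), (248, 505), (252, 414)]
```

View pics/w2.png

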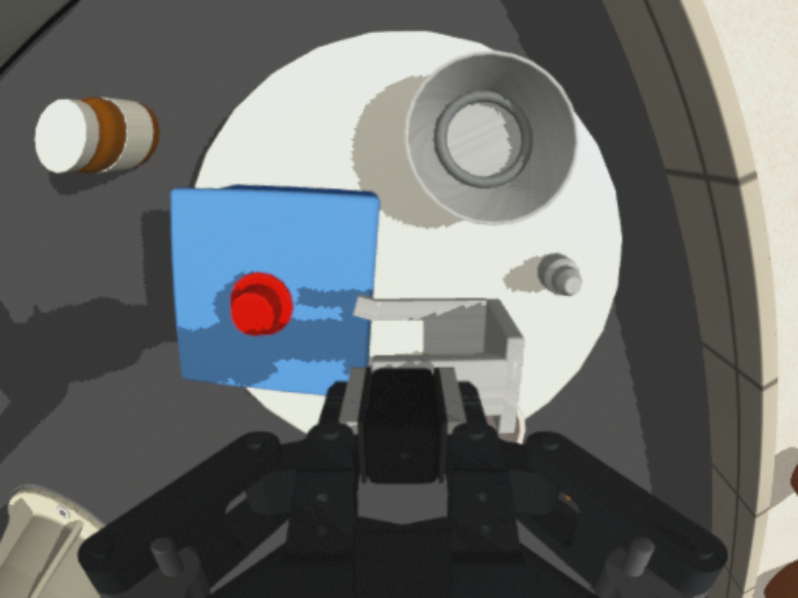

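```bash
python3 - <<'E'
from h import *
np.set_printoptions(precision=2,suppress=True)
w=np.load('w2.npz');P,u,v=cloud('wrist',w['d']);s=r.sense();e=s['eef_pos'];y=s['tcp_rot'][2]
px_=np.array([-np.sin(y),np.cos(y)]); py=np.array([-np.cos(y),-np.sin(y)])
D=P[:,:2]-e[:2];X=D@px_;Y=D@py;Z=P[:,2]
for nm,lo,hi in(('fork',158,168),('bar',200,209)):
    m=(np.abs(X)<60)&(np.abs(Y)<32)&(Z>lo)&(Z<hi)
    if nm=='bar': m&=(X<-20)
    zz=np.median(Z[m]); m&=abs(Z-zz)<1.5
    print(nm,m.sum(),'z',zz,'x',np.percentile(X[m],[1,5,50,95,99]),'y',np.percentile(Y[m],[1,5,50,95,99]))
    A=np.c_[X[m],Y[m],np.ones(m.sum())]; print('plane',np.linalg.lstsq(A,Z[m],rcond=None)[0])
    for x0 in range(-46,26,6):
        k=m&(abs(X-x0-3)<3)
        if k.sum()>3: print(x0+3,k.sum(),Y[k].min(),Y[k].max())
C=np.array([550.2,228.9])-e[:2]; print('cap in puller axes',C@px_,C@py)
E
```

```text
fork 1991 z 162.58186110166173 x [-37.13 -35.55 -17.38  15.59  19.73] y [-18.09 -17.52  -9.65   6.3    7.9 ]
plane [  0.   -0.  162.6]
-43 7 -18.38799412867207 -17.383563144438313
-37 168 -18.320748784891947 8.499021207886376
-31 299 -18.140296573608175 8.399263539827635
-25 292 -18.08969720597405 8.335357028368351
-19 297 -17.920688548454624 8.007024965647371
-13 295 -17.888082379348504 8.13684431914128
-7 161 -18.164175716274315 8.048673315035266
-1 116 -17.918459350292 -8.567399652880253
5 105 -17.794042687351325 -8.627046445482732
11 117 -17.92683479110705 -8.562415399738706
17 118 -19.609463042089402 -9.10297229083153
23 16 -16.78490576141579 -11.046361729845566
bar 1420 z 205.43990441809774 x [-43.72 -43.02 -36.78 -23.   -20.73] y [-17.61 -14.76  -1.6   17.93  21.55]
plane [  0.01   0.01 205.74]
-43 375 -18.317277920970053 22.56996528728945
-37 502 -18.14427998809842 22.517264290726605
-31 332 -9.77595878465026 14.250455982715431
-25 163 -9.602414816343964 2.673096716260146
-19 48 -9.544782107747716 -1.0219488584776095
cap in puller axes 74.8378091493884 -4.6942329300724355
```

Request:
play_rows(
  steps=[
    {"delta_pos": [0.7,0,0.5],"yaw": 0,"jaw": 5},
    {"delta_pos": [0.7,0,1.5],"yaw": 0,"jaw": 5},
    {"delta_pos": [0.7,-0.5,2.5],"yaw": 0,"jaw": 5},
    {"delta_pos": [0.7,-1.3,3.2],"yaw": 0,"jaw": 5},
    {"delta_pos": [0.7,-2,3.6],"yaw": 0,"jaw": 5},
    {"delta_pos": [0.7,-2.6,3.8],"yaw": 0,"jaw": 5},
    {"delta_pos": [0.7,-3,3.88],"yaw": 0,"jaw": 5},
    {"delta_pos": [0.7,-3,3.88],"yaw": 0,"jaw": 5},
  ],
)

```text
clock: 6.65
eef_pos: [591.8, 214.6, 172.8]
tcp_rot: [3.141, -0.0, 1.154]
contact_force: [-0.4, 0.5, -1.4]
opening: 0.251
grasp_force: 58.8
```

```bash
cat > m.py <<'E'
from h import *
np.set_printoptions(precision=2,suppress=True)
s=r.sense(); e=s['eef_pos'];y=s['tcp_rot'][2]; print(s['clock'],e,s['tcp_rot'],s['contact_force'])
p,d=grab('wrist'); P,u,v=cloud('wrist',d); C=p[v,u].astype(int); np.savez('w3.npz',p=p,d=d)
px_=np.array([-np.sin(y),np.cos(y)]); py=np.array([-np.cos(y),-np.sin(y)])
D=P[:,:2]-e[:2];X=D@px_;Y=D@py;Z=P[:,2]
grey=(C.max(1)-C.min(1)<30)
near=(np.abs(X)<60)&(np.abs(Y)<32)
red=(C[:,0]>90)&(C[:,1]<C[:,0]*.4)&(C[:,2]<C[:,0]*.4)&(Z>100)
m=red&(Z>141); c,rad=cv2.minEnclosingCircle(np.c_[X,Y][m].astype(np.float32)); print('knob',c,rad,np.median(Z[m]))
b=(C[:,2]>1.5*C[:,0])&(C[:,2]>120)&(Z>105)&(Z<122); print('lid',np.median(Z[b]))
f=near&grey&(abs(Z-(e[2]-48.7))<2.5); print('fork z',f.sum(),np.median(Z[f]),'tip',np.percentile(X[f],[1,99]))
for x0 in(-33,-21,5,14):
    k=f&(abs(X-x0)<4)
    if k.sum()>5: print(x0,np.percentile(Y[k],[1,99]))
m=near&grey&(X<-36)&(Z>e[2]-40); print('spine',np.percentile(X[m],[2]),np.percentile(Y[m],[1,99]))
E
python3 m.py
```

```text
6.65 [591.81 214.58 172.76] [ 3.14 -0.    1.15] [-0.39  0.47 -1.37]
knob (43.80740737915039, 3.261171340942383) 12.019418716430664 145.04817934511135
lid 118.19203368116962
fork z 2050 124.24730916534956 tip [-37.82  19.12]
-33 [-18.19   7.86]
-21 [-18.11   7.66]
5 [-18.03  -8.79]
14 [-19.3   -8.74]
spine [-58.86] [-17.94  18.07]
```

Request:
play_rows(
  steps=[
    {"delta_pos": [-0.07,0,0.05],"yaw": 0,"jaw": 5},
    {"delta_pos": [-0.07,-0.4,0.05],"yaw": 0,"jaw": 5},
    {"delta_pos": [-0.07,-0.9,0.05],"yaw": 0,"jaw": 5},
    {"delta_pos": [-0.07,-1.4,0.05],"yaw": 0,"jaw": 5},
    {"delta_pos": [-0.07,-1.9,0.05],"yaw": 0,"jaw": 5},
    {"delta_pos": [-0.07,-2.4,0.05],"yaw": 0,"jaw": 5},
    {"delta_pos": [-0.07,-2.8,0.05],"yaw": 0,"jaw": 5},
    {"delta_pos": [-0.07,-3.1,0.05],"yaw": 0,"jaw": 5},
  ],
)

```text
clock: 7.5
eef_pos: [563.2, 226.3, 172.0]
tcp_rot: [3.142, 0.0, 1.154]
contact_force: [-0.6, -0.7, -2.1]
opening: 0.248
grasp_force: 58.8
```

```bash
python3 m.py
```

```text
7.5 [563.23 226.31 172.04] [3.14 0.   1.15] [-0.6  -0.69 -2.05]
knob (14.57090950012207, 1.3815580606460571) 11.385384559631348 144.69081180930183
lid 117.95971920140745
fork z 1929 123.32670846512508 tip [-36.97  19.42]
-33 [-17.93   7.95]
-21 [-17.95   7.92]
5 [-17.89  -9.65]
14 [-19.2 -13.1]
spine [-58.68] [-17.83  18.  ]
```

Request:
play_rows(
  steps=[
    {"delta_pos": [0,-0.15,0],"yaw": 0,"jaw": 5},
    {"delta_pos": [0,-0.3,0],"yaw": 0,"jaw": 5},
    {"delta_pos": [0,-0.45,0],"yaw": 0,"jaw": 5},
    {"delta_pos": [0,-0.6,0],"yaw": 0,"jaw": 5},
    {"delta_pos": [0,-0.7,0],"yaw": 0,"jaw": 5},
    {"delta_pos": [0,-0.8,0],"yaw": 0,"jaw": 5},
    {"delta_pos": [0,-0.9,0],"yaw": 0,"jaw": 5},
    {"delta_pos": [0,-0.95,0],"yaw": 0,"jaw": 5},
  ],
)

```text
clock: 8.35
eef_pos: [554.9, 230.0, 172.0]
tcp_rot: [-3.142, -0.0, 1.154]
contact_force: [0.2, -0.2, -2.1]
opening: 0.248
grasp_force: 58.8
```

Request:
play_rows(
  steps=[
    {"delta_pos": [0,-0.04,0],"yaw": 0,"jaw": 5},
    {"delta_pos": [0,-0.08,0],"yaw": 0,"jaw": 5},
    {"delta_pos": [0,-0.12,0],"yaw": 0,"jaw": 5},
    {"delta_pos": [0,-0.16,0],"yaw": 0,"jaw": 5},
    {"delta_pos": [0,-0.2,0],"yaw": 0,"jaw": 5},
    {"delta_pos": [0,-0.24,0],"yaw": 0,"jaw": 5},
    {"delta_pos": [0,-0.27,0],"yaw": 0,"jaw": 5},
    {"delta_pos": [0,-0.3,0],"yaw": 0,"jaw": 5},
  ],
)

```text
clock: 9.15
eef_pos: [552.2, 231.2, 172.0]
tcp_rot: [-3.142, 0.0, 1.154]
contact_force: [0.3, -0.7, -1.7]
opening: 0.248
grasp_force: 58.8
```

Request:
play_rows(
  steps=[
    {"delta_pos": [0,-0.03,0],"yaw": 0,"jaw": 5},
    {"delta_pos": [0,-0.06,0],"yaw": 0,"jaw": 5},
    {"delta_pos": [0,-0.08,0],"yaw": 0,"jaw": 5},
    {"delta_pos": [0,-0.1,0],"yaw": 0,"jaw": 5},
    {"delta_pos": [0,-0.12,0],"yaw": 0,"jaw": 5},
    {"delta_pos": [0,-0.13,0],"yaw": 0,"jaw": 5},
    {"delta_pos": [0,-0.14,0],"yaw": 0,"jaw": 5},
    {"delta_pos": [0,-0.15,0],"yaw": 0,"jaw": 5},
  ],
)

```text
clock: 9.95
eef_pos: [550.8, 231.8, 172.0]
tcp_rot: [3.142, 0.0, 1.154]
contact_force: [-0.3, -0.7, -1.4]
opening: 0.252
grasp_force: 58.8
```

Request:
play_rows(
  steps=[
    {"delta_pos": [0,-0.03,0],"yaw": 0,"jaw": 5},
    {"delta_pos": [0,-0.06,0],"yaw": 0,"jaw": 5},
    {"delta_pos": [0,-0.08,0],"yaw": 0,"jaw": 5},
    {"delta_pos": [0,-0.1,0],"yaw": 0,"jaw": 5},
    {"delta_pos": [0,-0.12,0],"yaw": 0,"jaw": 5},
    {"delta_pos": [0,-0.13,0],"yaw": 0,"jaw": 5},
    {"delta_pos": [0,-0.14,0],"yaw": 0,"jaw": 5},
    {"delta_pos": [0,-0.15,0],"yaw": 0,"jaw": 5},
  ],
)

```text
clock: 10.75
eef_pos: [549.7, 232.4, 172.1]
tcp_rot: [3.141, -0.0, 1.154]
contact_force: [2.8, 0.1, -1.8]
opening: 0.249
grasp_force: 58.7
```

```bash
python3 m.py; python3 - <<'E'
from h import *
p=np.load('w3.npz')['p']; cv2.imwrite('pics/w3.png',cv2.resize(p[150:330,160:400,::-1],(800,600),interpolation=cv2.INTER_CUBIC))
E
```

```text
10.75 [549.75 232.36 172.07] [ 3.14 -0.    1.15] [ 2.76  0.08 -1.78]
knob (-0.06944894790649414, -2.4779093265533447) 10.202263832092285 144.6339237420462
lid 117.95686950643407
fork z 1670 123.40471533796467 tip [-37.38  19.74]
-33 [-18.16   7.71]
-21 [-18.04   7.88]
5 [-17.96 -11.62]
14 [-19.15  -8.78]
spine [-58.78] [-17.84  17.1 ]
```

View pics/w3.png

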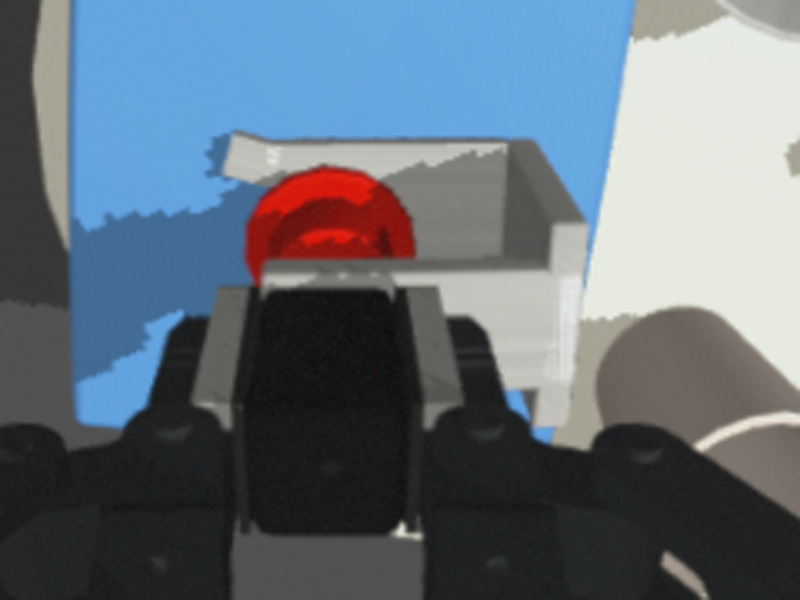

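The cap's neck is against the slot end: contact is about 3 N and the fork sits under the rim. I'll relieve that slightly, then raise slowly.

Request:
play_rows(
  steps=[
    {"delta_pos": [0,0.04,0],"yaw": 0,"jaw": 5},
    {"delta_pos": [0,0.05,-0.03],"yaw": 0,"jaw": 5},
    {"delta_pos": [0,0.05,-0.06],"yaw": 0,"jaw": 5},
    {"delta_pos": [0,0.05,-0.09],"yaw": 0,"jaw": 5},
    {"delta_pos": [0,0.05,-0.11],"yaw": 0,"jaw": 5},
    {"delta_pos": [0,0.05,-0.12],"yaw": 0,"jaw": 5},
    {"delta_pos": [0,0.05,-0.13],"yaw": 0,"jaw": 5},
    {"delta_pos": [0,0.05,-0.14],"yaw": 0,"jaw": 5},
  ],
)

```text
clock: 11.6
eef_pos: [549.9, 232.1, 173.4]
tcp_rot: [-3.142, 0.0, 1.154]
contact_force: [0.5, -0.3, -1.7]
opening: 0.251
grasp_force: 58.7
```

Request:
play_rows(
  steps=[
    {"delta_pos": [0,0,-0.01],"yaw": 0,"jaw": 5},
    {"delta_pos": [0,0,-0.02],"yaw": 0,"jaw": 5},
    {"delta_pos": [0,0,-0.03],"yaw": 0,"jaw": 5},
    {"delta_pos": [0,0,-0.04],"yaw": 0,"jaw": 5},
    {"delta_pos": [0,0,-0.05],"yaw": 0,"jaw": 5},
    {"delta_pos": [0,0,-0.05],"yaw": 0,"jaw": 5},
    {"delta_pos": [0,0,-0.05],"yaw": 0,"jaw": 5},
    {"delta_pos": [0,0,-0.05],"yaw": 0,"jaw": 5},
  ],
)

```text
clock: 12.4
eef_pos: [549.9, 232.2, 173.9]
tcp_rot: [-3.142, 0.0, 1.154]
contact_force: [0.7, -0.0, -2.2]
opening: 0.247
grasp_force: 58.7
```

Request:
play_rows(
  steps=[
    {"delta_pos": [0,0,-0.01],"yaw": 0,"jaw": 5},
    {"delta_pos": [0,0,-0.02],"yaw": 0,"jaw": 5},
    {"delta_pos": [0,0,-0.03],"yaw": 0,"jaw": 5},
    {"delta_pos": [0,0,-0.04],"yaw": 0,"jaw": 5},
    {"delta_pos": [0,0,-0.05],"yaw": 0,"jaw": 5},
    {"delta_pos": [0,0,-0.05],"yaw": 0,"jaw": 5},
    {"delta_pos": [0,0,-0.05],"yaw": 0,"jaw": 5},
    {"delta_pos": [0,0,-0.05],"yaw": 0,"jaw": 5},
  ],
)

```text
clock: 13.2
eef_pos: [549.9, 232.2, 174.4]
tcp_rot: [-3.142, 0.0, 1.154]
contact_force: [1.2, -0.2, -1.8]
opening: 0.253
grasp_force: 58.7
```

Request:
play_rows(
  steps=[
    {"delta_pos": [0,0,-0.01],"yaw": 0,"jaw": 5},
    {"delta_pos": [0,0,-0.02],"yaw": 0,"jaw": 5},
    {"delta_pos": [0,0,-0.03],"yaw": 0,"jaw": 5},
    {"delta_pos": [0,0,-0.04],"yaw": 0,"jaw": 5},
    {"delta_pos": [0,0,-0.05],"yaw": 0,"jaw": 5},
    {"delta_pos": [0,0,-0.05],"yaw": 0,"jaw": 5},
    {"delta_pos": [0,0,-0.05],"yaw": 0,"jaw": 5},
    {"delta_pos": [0,0,-0.05],"yaw": 0,"jaw": 5},
  ],
)

```text
clock: 14.0
eef_pos: [549.9, 232.2, 174.9]
tcp_rot: [-3.142, -0.0, 1.154]
contact_force: [0.5, -1.0, -2.2]
opening: 0.247
grasp_force: 58.8
```

```bash
python3 m.py
```

```text
14.0 [549.93 232.19 174.89] [-3.14 -0.    1.15] [ 0.53 -0.98 -2.22]
knob (0.2921595573425293, -1.0286290645599365) 11.286506652832031 145.71763848582947
lid 117.9729749245276
fork z 1636 126.2628270310566 tip [-37.39  19.64]
-33 [-17.95   8.03]
-21 [-17.92   7.87]
5 [-17.85 -12.21]
14 [-19.07  -9.03]
spine [-58.7] [-17.87  17.59]
```

Request:
play_rows(
  steps=[
    {"delta_pos": [0,0,-0.01],"yaw": 0,"jaw": 5},
    {"delta_pos": [0,0,-0.02],"yaw": 0,"jaw": 5},
    {"delta_pos": [0,0,-0.03],"yaw": 0,"jaw": 5},
    {"delta_pos": [0,0,-0.04],"yaw": 0,"jaw": 5},
    {"delta_pos": [0,0,-0.05],"yaw": 0,"jaw": 5},
    {"delta_pos": [0,0,-0.05],"yaw": 0,"jaw": 5},
    {"delta_pos": [0,0,-0.05],"yaw": 0,"jaw": 5},
    {"delta_pos": [0,0,-0.05],"yaw": 0,"jaw": 5},
  ],
)

```text
clock: 14.85
eef_pos: [549.9, 232.2, 175.4]
tcp_rot: [3.142, -0.0, 1.154]
contact_force: [1.8, -0.2, -2.3]
opening: 0.252
grasp_force: 58.7
```

Request:
play_rows(
  steps=[
    {"delta_pos": [0,0,-0.01],"yaw": 0,"jaw": 5},
    {"delta_pos": [0,0,-0.02],"yaw": 0,"jaw": 5},
    {"delta_pos": [0,0,-0.03],"yaw": 0,"jaw": 5},
    {"delta_pos": [0,0,-0.04],"yaw": 0,"jaw": 5},
    {"delta_pos": [0,0,-0.05],"yaw": 0,"jaw": 5},
    {"delta_pos": [0,0,-0.05],"yaw": 0,"jaw": 5},
    {"delta_pos": [0,0,-0.05],"yaw": 0,"jaw": 5},
    {"delta_pos": [0,0,-0.05],"yaw": 0,"jaw": 5},
  ],
)

```text
clock: 15.65
eef_pos: [549.9, 232.1, 175.8]
tcp_rot: [-3.142, 0.0, 1.154]
contact_force: [1.4, -0.2, -5.8]
opening: 0.25
grasp_force: 58.7
```

Request:
play_rows(
  steps=[
    {"delta_pos": [0,0,-0.006],"yaw": 0,"jaw": 5},
    {"delta_pos": [0,0,-0.006],"yaw": 0,"jaw": 5},
    {"delta_pos": [0,0,-0.006],"yaw": 0,"jaw": 5},
    {"delta_pos": [0,0,-0.006],"yaw": 0,"jaw": 5},
    {"delta_pos": [0,0,-0.006],"yaw": 0,"jaw": 5},
    {"delta_pos": [0,0,-0.006],"yaw": 0,"jaw": 5},
    {"delta_pos": [0,0,-0.006],"yaw": 0,"jaw": 5},
    {"delta_pos": [0,0,-0.006],"yaw": 0,"jaw": 5},
  ],
)

```text
clock: 16.45
eef_pos: [549.9, 232.1, 176.0]
tcp_rot: [3.142, 0.0, 1.154]
contact_force: [1.3, -0.4, -6.1]
opening: 0.25
grasp_force: 58.8
```

Request:
play_rows(
  steps=[
    {"delta_pos": [0,0,0],"yaw": 0,"jaw": 5},
    {"delta_pos": [0,0,0],"yaw": 0,"jaw": 5},
    {"delta_pos": [0,0,0],"yaw": 0,"jaw": 5},
    {"delta_pos": [0,0,0],"yaw": 0,"jaw": 5},
    {"delta_pos": [0,0,0],"yaw": 0,"jaw": 5},
    {"delta_pos": [0,0,0],"yaw": 0,"jaw": 5},
    {"delta_pos": [0,0,0],"yaw": 0,"jaw": 5},
    {"delta_pos": [0,0,0],"yaw": 0,"jaw": 5},
  ],
)

```text
clock: 17.25
eef_pos: [549.9, 232.2, 175.9]
tcp_rot: [-3.142, 0.0, 1.154]
contact_force: [2.2, -0.1, -7.2]
opening: 0.246
grasp_force: 58.8
```

Request:
play_rows(
  steps=[
    {"delta_pos": [0,0,0],"yaw": 0,"jaw": 5},
    {"delta_pos": [0,0,0],"yaw": 0,"jaw": 5},
    {"delta_pos": [0,0,0],"yaw": 0,"jaw": 5},
    {"delta_pos": [0,0,0],"yaw": 0,"jaw": 5},
    {"delta_pos": [0,0,0],"yaw": 0,"jaw": 5},
    {"delta_pos": [0,0,0],"yaw": 0,"jaw": 5},
    {"delta_pos": [0,0,0],"yaw": 0,"jaw": 5},
    {"delta_pos": [0,0,0],"yaw": 0,"jaw": 5},
  ],
)

```text
clock: 18.05
eef_pos: [549.9, 232.2, 175.9]
tcp_rot: [-3.142, 0.0, 1.154]
contact_force: [1.9, -1.0, -7.4]
opening: 0.251
grasp_force: 58.8
```

Request:
play_rows(
  steps=[
    {"delta_pos": [0,0,0],"yaw": 0,"jaw": 5},
    {"delta_pos": [0,0,0],"yaw": 0,"jaw": 5},
    {"delta_pos": [0,0,0],"yaw": 0,"jaw": 5},
    {"delta_pos": [0,0,0],"yaw": 0,"jaw": 5},
    {"delta_pos": [0,0,0],"yaw": 0,"jaw": 5},
    {"delta_pos": [0,0,0],"yaw": 0,"jaw": 5},
    {"delta_pos": [0,0,0],"yaw": 0,"jaw": 5},
    {"delta_pos": [0,0,0],"yaw": 0,"jaw": 5},
  ],
)

```text
clock: 18.85
eef_pos: [549.9, 232.2, 175.9]
tcp_rot: [-3.142, 0.0, 1.154]
contact_force: [1.7, -1.0, -7.2]
opening: 0.252
grasp_force: 58.8
```

```bash
python3 m.py
```

```text
18.85 [549.89 232.19 175.93] [-3.14  0.    1.15] [ 1.68 -1.02 -7.16]
knob (0.26788759231567383, -1.16837739944458) 11.269067764282227 146.7168838736284
lid 117.96693817213333
fork z 1637 127.30002525145966 tip [-37.92  19.67]
-33 [-17.99   8.02]
-21 [-18.02   7.75]
5 [-17.81 -12.48]
14 [-19.13  -8.6 ]
spine [-58.76] [-17.84  17.52]
```

Request:
play_rows(
  steps=[
    {"delta_pos": [0,0,0.01],"yaw": 0,"jaw": 5},
    {"delta_pos": [0,0,0.01],"yaw": 0,"jaw": 5},
    {"delta_pos": [0,0,0.01],"yaw": 0,"jaw": 5},
    {"delta_pos": [0,0,0.01],"yaw": 0,"jaw": 5},
    {"delta_pos": [0,0,0.01],"yaw": 0,"jaw": 5},
    {"delta_pos": [0,0,0.01],"yaw": 0,"jaw": 5},
    {"delta_pos": [0,0,0.01],"yaw": 0,"jaw": 5},
    {"delta_pos": [0,0,0.01],"yaw": 0,"jaw": 5},
  ],
)

```text
clock: 19.7
eef_pos: [549.9, 232.2, 175.9]
tcp_rot: [3.142, -0.0, 1.154]
contact_force: [2.0, -0.8, -6.4]
opening: 0.248
grasp_force: 58.8
```

Request:
play_rows(
  steps=[
    {"delta_pos": [0,0,0],"yaw": 0,"jaw": 5},
    {"delta_pos": [0,0,0],"yaw": 0,"jaw": 5},
    {"delta_pos": [0,0,0],"yaw": 0,"jaw": 5},
    {"delta_pos": [0,0,0],"yaw": 0,"jaw": 5},
    {"delta_pos": [0,0,0],"yaw": 0,"jaw": 5},
    {"delta_pos": [0,0,0],"yaw": 0,"jaw": 5},
    {"delta_pos": [0,0,0],"yaw": 0,"jaw": 5},
    {"delta_pos": [0,0,0],"yaw": 0,"jaw": 5},
  ],
)

```text
clock: 20.5
eef_pos: [549.9, 232.2, 175.9]
tcp_rot: [3.142, -0.0, 1.154]
contact_force: [1.6, -0.6, -4.9]
opening: 0.252
grasp_force: 58.8
```

Request:
play_rows(
  steps=[
    {"delta_pos": [0,0,0],"yaw": 0,"jaw": 5},
    {"delta_pos": [0,0,0],"yaw": 0,"jaw": 5},
    {"delta_pos": [0,0,0],"yaw": 0,"jaw": 5},
    {"delta_pos": [0,0,0],"yaw": 0,"jaw": 5},
    {"delta_pos": [0,0,0],"yaw": 0,"jaw": 5},
    {"delta_pos": [0,0,0],"yaw": 0,"jaw": 5},
    {"delta_pos": [0,0,0],"yaw": 0,"jaw": 5},
    {"delta_pos": [0,0,0],"yaw": 0,"jaw": 5},
  ],
)

```text
clock: 21.3
eef_pos: [549.9, 232.2, 175.9]
tcp_rot: [3.142, -0.0, 1.154]
contact_force: [1.8, -0.4, -6.0]
opening: 0.248
grasp_force: 58.8
```

The pull held at about 4–5.5 N for several seconds. Next is the straight pull up.

Request:
play_rows(
  steps=[
    {"delta_pos": [0,0,-0.03],"yaw": 0,"jaw": 5},
    {"delta_pos": [0,0,-0.06],"yaw": 0,"jaw": 5},
    {"delta_pos": [0,0,-0.09],"yaw": 0,"jaw": 5},
    {"delta_pos": [0,0,-0.12],"yaw": 0,"jaw": 5},
    {"delta_pos": [0,0,-0.15],"yaw": 0,"jaw": 5},
    {"delta_pos": [0,0,-0.18],"yaw": 0,"jaw": 5},
    {"delta_pos": [0,0,-0.21],"yaw": 0,"jaw": 5},
    {"delta_pos": [0,0,-0.24],"yaw": 0,"jaw": 5},
  ],
)

```text
clock: 22.1
eef_pos: [549.9, 232.3, 178.7]
tcp_rot: [-3.141, -0.0, 1.154]
contact_force: [-0.3, -0.5, -4.5]
opening: 0.249
grasp_force: 59.9
```

Request:
play_rows(
  steps=[
    {"delta_pos": [0,0,-0.04],"yaw": 0,"jaw": 5},
    {"delta_pos": [0,0,-0.1],"yaw": 0,"jaw": 5},
    {"delta_pos": [0,0,-0.2],"yaw": 0,"jaw": 5},
    {"delta_pos": [0,0,-0.3],"yaw": 0,"jaw": 5},
    {"delta_pos": [0,0,-0.4],"yaw": 0,"jaw": 5},
    {"delta_pos": [0,0,-0.5],"yaw": 0,"jaw": 5},
    {"delta_pos": [0,0,-0.6],"yaw": 0,"jaw": 5},
    {"delta_pos": [0,0,-0.7],"yaw": 0,"jaw": 5},
  ],
)

```text
clock: 22.9
eef_pos: [549.9, 232.2, 185.3]
tcp_rot: [-3.141, 0.0, 1.154]
contact_force: [0.2, -0.2, -1.2]
opening: 0.25
grasp_force: 60.3
```

```bash
python3 m.py
```

```text
22.9 [549.86 232.16 185.28] [-3.14  0.    1.15] [ 0.22 -0.23 -1.2 ]
knob (-0.44525444507598877, 1.811582326889038) 17.044662475585938 144.8579229137616
lid 118.11310924041916
fork z 1658 136.78680876853082 tip [-37.62  19.62]
-33 [-18.08   7.85]
-21 [-17.92   7.68]
5 [-18.04 -12.42]
14 [-19.09  -9.11]
spine [-58.74] [-17.94  17.59]
```

```bash
python3 - <<'E'
from h import *
w=np.load('w3.npz');P,u,v=cloud('wrist',w['d']);C=w['p'][v,u].astype(int);Z=P[:,2]
red=(C[:,0]>90)&(C[:,1]<C[:,0]*.4)&(C[:,2]<C[:,0]*.4)&(Z>110)
print(np.histogram(Z[red],bins=np.arange(115,165,2)))
cv2.imwrite('pics/w4.png',cv2.resize(w['p'][150:330,160:400,::-1],(800,600),interpolation=cv2.INTER_CUBIC))
E
```

```text
(array([  0,   0,   0,   0,   0,   0,   0,   0,   0,   0,   0,   0,  87,
       483,  41,  39,  49,  41,  50,  59, 200,  81,   0,   0]), array([115, 117, 119, 121, 123, 125, 127, 129, 131, 133, 135, 137, 139,
       141, 143, 145, 147, 149, 151, 153, 155, 157, 159, 161, 163]))
```

View pics/w4.png

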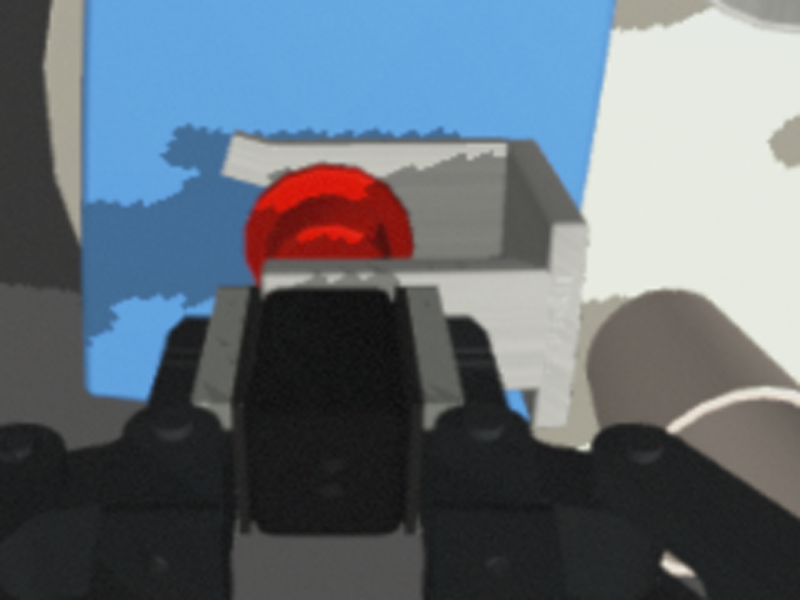

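Cap popped and rides upright on the fork (red rim at crop pixel (330,230)). Lift it, then carry.

Request:
play_rows(
  steps=[
    {"delta_pos": [0,0,-0.5],"yaw": 0,"jaw": 5},
    {"delta_pos": [0,0,-1.2],"yaw": 0,"jaw": 5},
    {"delta_pos": [0,0,-2],"yaw": 0,"jaw": 5},
    {"delta_pos": [0,0,-2.8],"yaw": 0,"jaw": 5},
    {"delta_pos": [0,0,-3.4],"yaw": 0,"jaw": 5},
    {"delta_pos": [0,0,-3.8],"yaw": 0,"jaw": 5},
    {"delta_pos": [0,0,-4],"yaw": 0,"jaw": 5},
    {"delta_pos": [0,0,-4],"yaw": 0,"jaw": 5},
  ],
)

```text
clock: 23.75
eef_pos: [550.0, 232.2, 225.5]
tcp_rot: [3.141, -0.0, 1.154]
contact_force: [0.2, -0.5, -2.9]
opening: 0.247
grasp_force: 60.2
```

Request:
play_rows(
  steps=[
    {"delta_pos": [-0.38,0.12,0],"yaw": 0,"jaw": 5},
    {"delta_pos": [-1.24,0.39,0],"yaw": 0,"jaw": 5},
    {"delta_pos": [-2.58,0.81,0],"yaw": 0,"jaw": 5},
    {"delta_pos": [-4.39,1.38,0],"yaw": 0,"jaw": 5},
    {"delta_pos": [-6.68,2.11,0],"yaw": 0,"jaw": 5},
    {"delta_pos": [-9.44,2.98,0],"yaw": 0,"jaw": 5},
    {"delta_pos": [-12.5,3.94,0],"yaw": 0,"jaw": 5},
    {"delta_pos": [-15.55,4.91,0],"yaw": 0,"jaw": 5},
  ],
)

```text
clock: 24.55
eef_pos: [531.0, 67.6, 225.3]
tcp_rot: [3.142, 0.0, 1.154]
contact_force: [0.4, -0.5, -2.3]
opening: 0.249
grasp_force: 60.2
```

Request:
play_rows(
  steps=[
    {"delta_pos": [-3.05,0.96,0],"yaw": 0,"jaw": 5},
    {"delta_pos": [-6.1,1.93,0],"yaw": 0,"jaw": 5},
    {"delta_pos": [-9.15,2.89,0],"yaw": 0,"jaw": 5},
    {"delta_pos": [-12.2,3.85,0],"yaw": 0,"jaw": 5},
    {"delta_pos": [-15.25,4.81,0],"yaw": 0,"jaw": 5},
    {"delta_pos": [-18.3,5.78,0],"yaw": 0,"jaw": 5},
    {"delta_pos": [-21.35,6.74,0],"yaw": 0,"jaw": 5},
    {"delta_pos": [-24.4,7.7,0],"yaw": 0,"jaw": 5},
  ],
)

```text
clock: 25.35
eef_pos: [501.9, -186.5, 225.3]
tcp_rot: [-3.142, 0.0, 1.153]
contact_force: [0.2, -0.9, -2.2]
opening: 0.252
grasp_force: 60.2
```

Request:
play_rows(
  steps=[
    {"delta_pos": [-2.86,0.9,0],"yaw": 0,"jaw": 5},
    {"delta_pos": [-5.44,1.72,0],"yaw": 0,"jaw": 5},
    {"delta_pos": [-7.73,2.44,0],"yaw": 0,"jaw": 5},
    {"delta_pos": [-9.64,3.04,0],"yaw": 0,"jaw": 5},
    {"delta_pos": [-11.16,3.52,0],"yaw": 0,"jaw": 5},
    {"delta_pos": [-12.3,3.88,0],"yaw": 0,"jaw": 5},
    {"delta_pos": [-13,4.1,0],"yaw": 0,"jaw": 5},
    {"delta_pos": [-13.26,4.18,0],"yaw": 0,"jaw": 5},
  ],
)

```text
clock: 26.15
eef_pos: [487.7, -322.8, 225.2]
tcp_rot: [-3.141, -0.0, 1.153]
contact_force: [-0.2, -0.3, -2.4]
opening: 0.246
grasp_force: 60.2
```

```bash
python3 - <<'E'
from h import *
np.set_printoptions(precision=1,suppress=True)
s=r.sense();e=s['eef_pos'];print(s['clock'],e,s['tcp_rot'],s['contact_force'])
p,d=grab('wrist');cv2.imwrite('pics/w5.png',cv2.resize(p[:,:,::-1],(798,598)))
P,u,v=cloud('wrist',d);C=p[v,u].astype(int);Z=P[:,2]
red=(C[:,0]>90)&(C[:,1]<C[:,0]*.4)&(C[:,2]<C[:,0]*.4)&(Z>140)&(np.hypot(*(P[:,:2]-e[:2]).T)<80)
print(red.sum(),np.histogram(Z[red],bins=np.arange(170,205,3)),np.median(P[red],0))
ye=(C[:,0]>150)&(C[:,1]>110)&(C[:,2]<90)&(Z<25)&(np.hypot(P[:,0]-484,P[:,1]+328)<130)
print('tray',ye.sum(),np.median(Z[ye]),cv2.minAreaRect(P[ye][:,:2].astype(np.float32)))
p,d=grab('top')
P,u,v=cloud('top',d);C=p[v,u].astype(int);Z=P[:,2]
ye=(C[:,0]>120)&(C[:,1]>.6*C[:,0])&(C[:,2]<90)&(Z<25)&(np.hypot(P[:,0]-484,P[:,1]+328)<130)
print('tray top',ye.sum(),cv2.minAreaRect(P[ye][:,:2].astype(np.float32)))
E
```

```text
26.15 [ 487.7 -322.8  225.2] [-3.1 -0.   1.2] [-0.2 -0.3 -2.4]
1147 (array([  0,   0,   1, 468, 145,  70,  72,  77, 269,  45,   0]), array([170, 173, 176, 179, 182, 185, 188, 191, 194, 197, 200, 203])) [ 491.  -316.6  183. ]
tray 13921 4.125804091429075 ((482.0674133300781, -334.2181091308594), (177.5220184326172, 177.4386749267578), 89.89874267578125)
tray top 3366 ((485.8087463378906, -337.0281066894531), (174.69898986816406, 177.1444549560547), 0.20767103135585785)
```

View pics/w5.png

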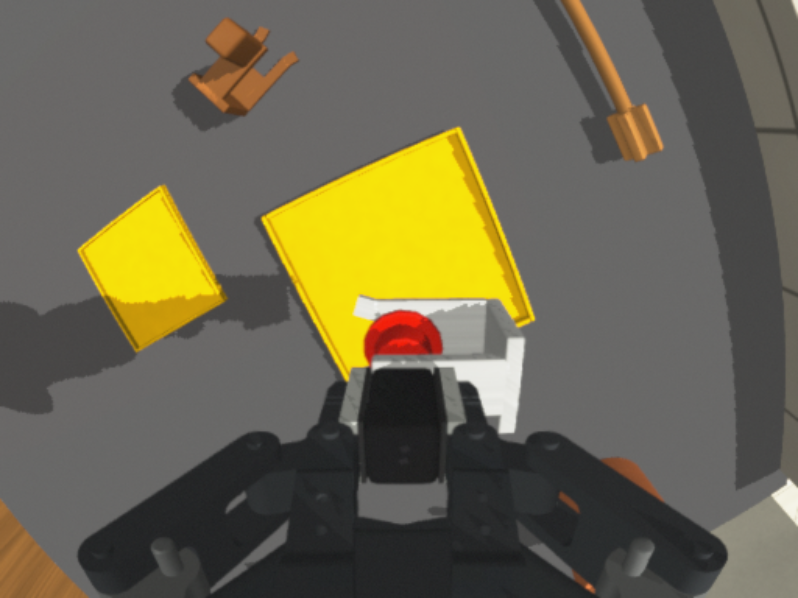

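Request:
play_rows(
  steps=[
    {"delta_pos": [0,0,0.5],"yaw": 0,"jaw": 5},
    {"delta_pos": [0,0,1.5],"yaw": 0,"jaw": 5},
    {"delta_pos": [0,0,3],"yaw": 0,"jaw": 5},
    {"delta_pos": [0,0,5],"yaw": 0,"jaw": 5},
    {"delta_pos": [0,0,7.2],"yaw": 0,"jaw": 5},
    {"delta_pos": [0,0,9.4],"yaw": 0,"jaw": 5},
    {"delta_pos": [0,0,11.4],"yaw": 0,"jaw": 5},
    {"delta_pos": [0,0,13],"yaw": 0,"jaw": 5},
  ],
)

```text
clock: 27.05
eef_pos: [487.0, -321.4, 92.6]
tcp_rot: [-3.139, -0.0, 1.154]
contact_force: [0.4, -0.1, -1.7]
opening: 0.247
grasp_force: 60.2
```

Request:
play_rows(
  steps=[
    {"delta_pos": [0,0,1],"yaw": 0,"jaw": 5},
    {"delta_pos": [0,0,1.8],"yaw": 0,"jaw": 5},
    {"delta_pos": [0,0,2.3],"yaw": 0,"jaw": 5},
    {"delta_pos": [0,0,2.6],"yaw": 0,"jaw": 5},
    {"delta_pos": [0,0,2.8],"yaw": 0,"jaw": 5},
    {"delta_pos": [0,0,3],"yaw": 0,"jaw": 5},
    {"delta_pos": [0,0,3.1],"yaw": 0,"jaw": 5},
    {"delta_pos": [0,0,3.2],"yaw": 0,"jaw": 5},
  ],
)

```text
clock: 27.85
eef_pos: [488.1, -322.5, 63.5]
tcp_rot: [3.141, 0.0, 1.154]
contact_force: [-0.5, 0.7, -1.7]
opening: 0.25
grasp_force: 60.2
```

Request:
play_rows(
  steps=[
    {"delta_pos": [0,0,0.08],"yaw": 0,"jaw": 5},
    {"delta_pos": [0,0,0.16],"yaw": 0,"jaw": 5},
    {"delta_pos": [0,0,0.24],"yaw": 0,"jaw": 5},
    {"delta_pos": [0,0,0.32],"yaw": 0,"jaw": 5},
    {"delta_pos": [0,0,0.4],"yaw": 0,"jaw": 5},
    {"delta_pos": [0,0,0.48],"yaw": 0,"jaw": 5},
    {"delta_pos": [0,0,0.54],"yaw": 0,"jaw": 5},
    {"delta_pos": [0,0,0.6],"yaw": 0,"jaw": 5},
  ],
)

```text
clock: 28.65
eef_pos: [488.0, -322.4, 57.3]
tcp_rot: [3.141, 0.0, 1.154]
contact_force: [0.4, 0.9, -1.5]
opening: 0.247
grasp_force: 60.2
```

Lower another 1 mm until it touches, then open gently.

Request:
play_rows(
  steps=[
    {"delta_pos": [0,0,0.02],"yaw": 0,"jaw": 5},
    {"delta_pos": [0,0,0.04],"yaw": 0,"jaw": 5},
    {"delta_pos": [0,0,0.06],"yaw": 0,"jaw": 5},
    {"delta_pos": [0,0,0.08],"yaw": 0,"jaw": 5},
    {"delta_pos": [0,0,0.1],"yaw": 0,"jaw": 5},
    {"delta_pos": [0,0,0.1],"yaw": 0,"jaw": 5},
    {"delta_pos": [0,0,0.1],"yaw": 0,"jaw": 5},
    {"delta_pos": [0,0,0.1],"yaw": 0,"jaw": 5},
  ],
)

```text
clock: 29.45
eef_pos: [487.9, -322.4, 56.6]
tcp_rot: [3.142, 0.0, 1.154]
contact_force: [-1.8, 0.5, 5.5]
opening: 0.248
grasp_force: 61.4
```

Request:
play_rows(
  steps=[
    {"delta_pos": [0,0,0],"yaw": 0,"jaw": 26},
    {"delta_pos": [0,0,0],"yaw": 0,"jaw": 29},
    {"delta_pos": [0,0,0],"yaw": 0,"jaw": 33},
    {"delta_pos": [0,0,0],"yaw": 0,"jaw": 38},
    {"delta_pos": [0,0,0],"yaw": 0,"jaw": 45},
    {"delta_pos": [0,0,0],"yaw": 0,"jaw": 52},
    {"delta_pos": [0,0,0],"yaw": 0,"jaw": 60},
    {"delta_pos": [0,0,0],"yaw": 0,"jaw": 60},
  ],
)

```text
clock: 30.25
eef_pos: [487.9, -322.3, 56.2]
tcp_rot: [-3.142, -0.0, 1.154]
contact_force: [-0.0, -0.2, -0.2]
opening: 0.602
grasp_force: 0.0
```

Request:
play_rows(
  steps=[
    {"delta_pos": [0,0,-0.5],"yaw": 0,"jaw": 60},
    {"delta_pos": [0,0,-1.5],"yaw": 0,"jaw": 60},
    {"delta_pos": [0,0,-3],"yaw": 0,"jaw": 60},
    {"delta_pos": [0,0,-5],"yaw": 0,"jaw": 60},
    {"delta_pos": [0,0,-8],"yaw": 0,"jaw": 60},
    {"delta_pos": [0,0,-11],"yaw": 0,"jaw": 60},
    {"delta_pos": [0,0,-13],"yaw": 0,"jaw": 60},
    {"delta_pos": [0,0,-14],"yaw": 0,"jaw": 60},
  ],
)

```text
clock: 31.05
eef_pos: [488.9, -323.0, 199.8]
tcp_rot: [3.137, 0.001, 1.154]
contact_force: [-0.1, -0.3, -0.8]
opening: 0.598
grasp_force: 0.0
```

```bash
python3 - <<'E'
from h import *
np.set_printoptions(precision=1,suppress=True)
s=r.sense();e=s['eef_pos'];print(s['clock'],e,s['contact_force'],s['opening'])
p,d=grab('wrist');cv2.imwrite('pics/w6.png',cv2.resize(p[:,:,::-1],(798,598)))
P,u,v=cloud('wrist',d);C=p[v,u].astype(int);Z=P[:,2]
red=(C[:,0]>90)&(C[:,1]<C[:,0]*.4)&(C[:,2]<C[:,0]*.4)&(Z>6)&(np.hypot(*(P[:,:2]-e[:2]).T)<80)
print('cap',red.sum(),P[red].max(0),np.median(P[red],0))
n=np.hypot(*(P[:,:2]-[487,-324]).T)<60
for lo,hi in((5,11),(46,55),(86,98)):
    m=n&(Z>lo)&(Z<hi)&~red; q=P[m]; print(lo,m.sum(),np.median(q,0),np.ptp(q[:,2]),np.linalg.lstsq(np.c_[q[:,:2]-q[:,:2].mean(0),np.ones(len(q))],q[:,2],rcond=None)[0])
E
```

```text
31.05 [ 488.9 -323.   199.8] [-0.1 -0.3 -0.8] 0.5983343808450524
cap 242 [ 503.8 -308.    77.8] [ 489.8 -314.3   16.6]
5 1521 [ 495.1 -312.5    5.6] 5.61642848606931 [ 0.  -0.   6.4]
46 925 [ 513.6 -333.7   51.2] 8.669270899020603 [-0.  -0.  51.1]
86 583 [ 487.2 -323.5   92. ] 8.43334174501274 [-0.  -0.1 91.8]
```

View pics/w6.png

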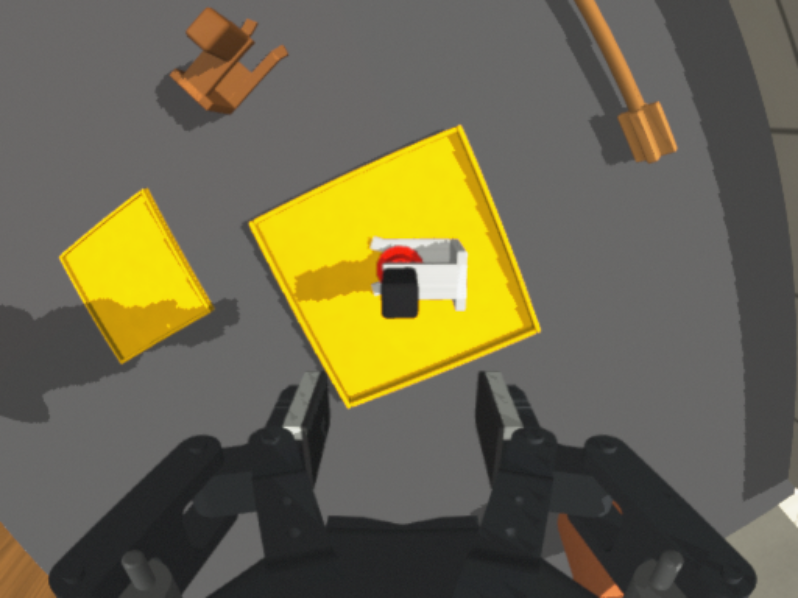

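Both cap and puller stand upright inside the large tray: the grip is at pixel (400,292), its top at z 92, and the cap rim rests on its neck at about z 16. The hand is clear, so I'm handing in.

```bash
python3 -c "
from rig import r
print(r.sign_off())"
```

```text
the job is handed in; nothing more can be done
None
```

I handed the job in at about 31 s. The cap was pulled off after a hold at about 4–5.5 N, and the last wrist picture shows the cap and the puller standing upright in the larger yellow tray. No verdict came back.

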